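# Clear the tea table with the pedal bin

### The arm

A 7-joint arm with a two-finger parallel gripper is mounted at the origin on the work surface. World frame = base frame: x ahead of the robot, y to its left, z up, the work surface at z = 0. Lengths are in m, angles in rad, forces in N, time in s.
With the tool pointing down it reaches from about 0.425 to 0.925 m from the base axis. Payload 6.8 kg.
Tool frame: the origin (TCP) lies between the finger pads; the fingertips stand 22 mm ahead of it and the grasp point (between the pads) lies 3 mm ahead of it; z points along the fingers, y is the direction in which the jaws open and shut (so a half turn about z gives the same grasp; the last joint's range is limited). The gripper opens to 85 mm and grips with 20 to 120 N. Pads are 22 mm wide; open, the fingers measure 114 mm over their backs; the gripper's body (76 mm by 85 mm) begins 54 mm behind the grasp point. The pads swing forward as they close: fully open they stand 13 mm farther back than shut.
Start: joints at [-1.295, 0.477, 0.022, 1.555, -0.011, 1.109, -0.083], TCP at [0.253, 0.626, 0.253] pointing down, gripper open.
Joint ranges: [-2.96, 2.96], [-0.34, 2.1], [-1.41, 1.46], [0.24, 2.44], [-1.37, 4.51], [0.17, 1.92], [-2.96, 2.96]. Speed limits (rad/s): [2.39, 2.39, 3.14, 3.14, 3.14, 3.14, 3.14].

### API

Orientations are given as a unit quaternion [w, x, y, z].
In Python, from station import bot gives the robot as it stands. The module is installed in compiled form; this text tells all that it offers.
- The arm moves only by the tool drive_tool, never from a script. Its argument "series" is one flat list of numbers, 7 for each row, row after row: the opening, from -1 (shut) to 1 (fully open), then the shift along the tool's x, y, z in mm, then the turn, a rotation vector about the tool's x, y, z in rad. In form: [jaw, x, y, z, wx, wy, wz, jaw, x, y, z, wx, wy, wz, ...]. A call has 1 to 12 rows; each row shifts and turns the commanded pose from where the row before left it, along the tool's axes as they then stand; what a row does not reach is not made up. A row lasts 1/8 s, in which the tool goes at most 62.5 mm and 10.7 degrees, less where a joint would pass 70% of its speed; a pose out of reach is approached as far as the arm can. A call with a gripper value outside its range is refused whole. The fingers move at their own pace and stop on an object; "force" is the grip in N (left out, the last holds). Time passes only in rows, so rows that do not move let the fingers close. It gives the time, the measured TCP pose, the force and the opening at its end, in the units of the state.
- bot.get_obs(): the state, without advancing time (a new reading comes with each control period).
- bot.read_camera(name): name is "scene" or "top" or "wrist"; returns a dict with "pixels" (420x560x3 uint8, blue, green, red), "camera_matrix" (3x3 intrinsics, pixels), "rvec" (rotation vector, rad) and "tvec" (3), from world to camera coordinates, as OpenCV has them. Camera axes: x right, y down, z forward; pixel columns grow to the right and rows downward; lengths in m; the calibration is good to about 2 mm. A picture is of the moment at which its call begins. There is no depth.
- bot.hand_in(): hands the job in, once; it reports no verdict.
The state is a dict: "t": time; "q": joint angles; "joint_vel": joint speeds; "joint_torque": joint torques, N m; "eef_pos": TCP position; "tool_rot": TCP orientation; "contact_force": force on the tool from outside, world axes, zero at the start; "torque": the same for the moment, N m; "gripper_width": opening from 0.0 (shut) to 1.0 (fully open).
Only numpy, scipy, OpenCV 4.12 (cv2) and the standard library are available. Lean on these libraries where they do the work, as an engineer would, in place of code of your own. Each camera call takes 0.05 s, during which the arm holds its last target. There are 200 camera calls.

### The job

Press the little bin's pedal right down to its stop, so that the lid swings up and stays open, and let the pedal come up again. Throw both spent tea lights into the bin and stand the smallest of the amber bottles upright on the floor of the open wooden tea box. Leave the bin open at the end, and leave everything else on the table where it is.

Things in the scene. Friction and masses are not known exactly. Their poses are not given: they have to be found in the camera images.
- bin: Small steel pedal bin, fixed to the table: 170 mm deep (its x) by 180 wide (its y), rim 140 high, walls and floor 4 mm. Origin under the centre of its body; its -x side is the front, with the pedal.
- pedal (a joint): Pedal angle: 0 up (at rest, held up by its spring), 0.30 rad at its lower stop. Its hinge runs along the bin's y, at bin x = -92 mm, z = 44 mm. About 10 to 13 N at the pad take it down.
- pedal_pad (a point): Centre of the top face of the pedal's rubber pad (50 mm along the bin's x, 70 wide, 10 thick). At rest it is at bin (-167, 0, 50) mm; at the stop about 22 mm lower.
- bin_lid: Flat steel lid, 178 x 184 x 8 mm. Origin at its hinge on the bin's back rim, bin (96, 0, 146.5) mm; it reaches forward along its own -x. Shut: its axes are the bin's. The pedal at its stop lifts it to about 1.45 rad, nearly upright (top then 330 mm above the table); it stays there by itself when the pedal comes up. Lifted less than about 1.2 rad, it falls shut.
- tea_box: Open light-wood tea box without a lid, fixed: 150 mm (its x) by 190 (its y), 65 high, walls and floor 6 mm. Origin under its centre.
- tealight1: Spent tea light: low round aluminium cup, 38 mm across, 17 high. Origin at the centre of its underside, z up.
- tealight2: Spent tea light: low round aluminium cup, 38 mm across, 17 high. Origin at the centre of its underside, z up.
- vial: Small amber glass bottle with glass stopper, standing: body 28 mm across up to 42 mm, then shoulder, neck 15 mm, stopper 21 mm across, 62 high in all. Origin at the centre of its underside, z up.
- egg_cup: Bystander: white ceramic egg cup, 44 mm across, 50 high. Origin at the centre of its underside.
- candlestick: Bystander: short brass candlestick, round foot 46 mm, 46 high. Origin at the centre of its underside.
- thread_spool: Bystander: empty wooden thread spool, upright, 32 mm across, 36 high. Origin at the centre of its underside.
- matchbox: Bystander: plain matchbox lying flat, 53 x 34 x 15 mm, long along its x. Origin at the centre of its underside.
- jam_jar: Bystander: tiny empty glass jar with steel cap, 44 mm across, 45 high. Origin at the centre of its underside.
- big_bottle: Bystander: large amber bottle, 76 mm across, 180 high. Origin at the centre of its underside.
- mid_bottle: Bystander: middle-sized amber bottle, 52 mm across, 110 high. Origin at the centre of its underside.
- tea_tin: Bystander: round steel tin, 64 mm across, 90 high. Origin at the centre of its underside.
There are look-alikes about, which are no part of the job. What is shaped like the tealight2 but yellow is not meant. What is shaped like the vial but purple is not meant.

How it is judged:
By the outcome, as a careful person would: the job done as asked, in the order asked, and still so for the second after the job is handed in, with the robot touching nothing.
It also fails if it takes over 72 s, if anything falls off the work surface, if the arm or the gripper's body presses on something with over 40 N, if the wrist force passes 120 N, or if a joint passes its speed limit or range.

## Working session

There is one attempt and no reset: what is moved stays moved. The work goes in short steps, Python scripts to look and compute and a tool call to move; the robot and the scene stay as the last step left them, time stands still between calls to the robot, and variables do not carry over. Pictures are saved under pics/ and viewed, about 8 in all and at most 12, crops included, and the job is handed in when it is done.

Besides the shell and the picture viewer there is one more tool, called after "Emit:" in YAML: its name, and indented under it one key for each argument. drive_tool: Moves the arm, as the interface text tells. Its arguments: {"type":"object","properties":{"series":{"type":"array"},"force":{"type":"number"}},"required":["series"]}

```bash
mkdir -p pics
cat > h.py <<'E'
import numpy as np, cv2
from station import bot
def cam(n):
    c=bot.read_camera(n); c['R']=cv2.Rodrigues(np.array(c['rvec'],float))[0]; c['t']=np.array(c['tvec'],float).ravel(); c['K']=np.array(c['camera_matrix'],float); return c
def ray(c,u,v):
    d=c['R'].T@np.linalg.inv(c['K'])@np.array([u,v,1.]); return -c['R'].T@c['t'],d
def onz(c,u,v,z):
    o,d=ray(c,u,v); return o+d*(z-o[2])/d[2]
def proj(c,P):
    p=c['K']@(c['R']@np.array(P,float)+c['t']); return p[:2]/p[2]
E
python3 - <<'E'
from h import *
for n in ['scene','top']:
    c=cam(n); cv2.imwrite(f'pics/{n}0.png',cv2.resize(c['pixels'],(784,588),interpolation=cv2.INTER_CUBIC)); print(n,-c['R'].T@c['t'],c['K'][0,0],c['R'][2])
s=bot.get_obs(); print(s)
E
```

```text
scene [ 1.18594045 -0.59226342  0.71019424] 455.60036432141925 [-0.57486946  0.56150137 -0.59518176]
top [ 0.3911673  -0.0245789   1.14849501] 403.9376984492209 [ 0.18692492  0.0036076  -0.98236758]
{'t': 0.1, 'q': array([-1.29513484,  0.47770916,  0.02234601,  1.55631559, -0.01150476,
        1.10932143, -0.08311239]), 'joint_vel': array([ 0.00020508, -0.00369973,  0.00195374, -0.00244764,  0.00096452,
        0.00075218, -0.00136732]), 'joint_torque': array([ 4.09246117e-03, -5.97764862e+01,  1.61366947e+00, -2.81954509e+01,
        1.28199629e-02,  5.05361226e-03, -1.01612346e-05]), 'eef_pos': array([0.25255277, 0.62544852, 0.25244415]), 'tool_rot': array([-9.82126906e-05,  1.90703966e-01,  9.81647257e-01, -8.06724969e-04]), 'contact_force': array([ 0.12415238,  0.20663557, -0.17941097]), 'torque': array([-0.02056754, -0.01918017, -0.0325187 ]), 'gripper_width': 0.999908056212911}
```

View pics/scene0.png

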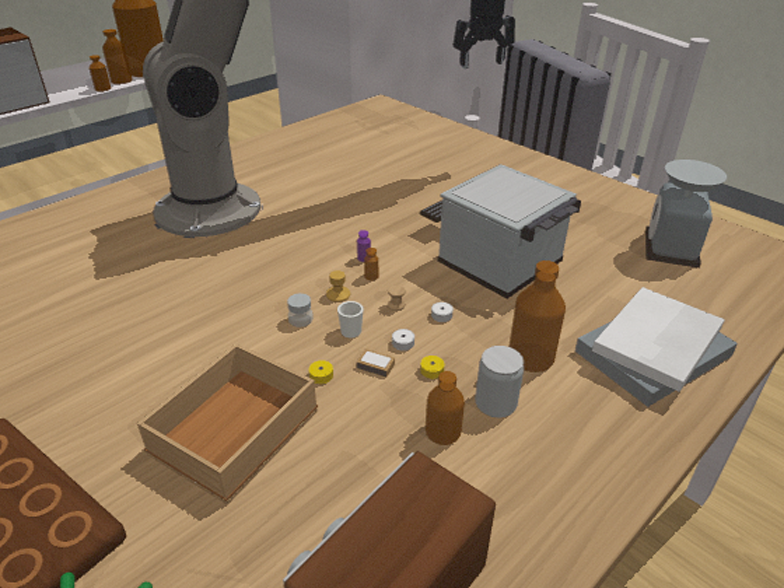

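View pics/top0.png

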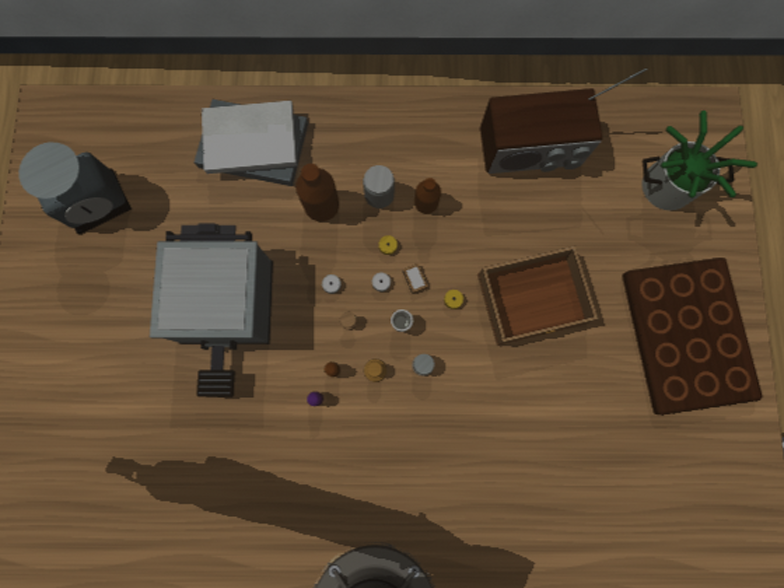

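The views show these candidates:
- **Tea lights (top view):** white at (332,284) and (381,282) are the spent ones meant. Yellow at (388,244) and (454,298) are the look-alikes.
- **Small bottles (top view):** amber at (332,369) is the vial. Purple at (315,398) is the look-alike.
- **Bin:** pedal pad at about (216,383), on the robot's side.
- **Tea box:** about (541,297).

Next I'll measure these and make one enlarged crop.

```bash
cat > m.py <<'E'
from h import *
c=cam('top'); im=c['pixels']; s=560/784
hsv=cv2.cvtColor(im,cv2.COLOR_BGR2HSV)
def blob(name,u,v,z,f,r=14):
    u*=s;v*=s; m=f(hsv).astype(np.uint8); w=np.zeros_like(m); cv2.circle(w,(int(u),int(v)),r,1,-1); m&=w
    n,l,st,ce=cv2.connectedComponentsWithStats(m); k=1+np.argmax(st[1:,4]); print(name,st[k],ce[k].round(1),onz(c,*ce[k],z).round(4), 'r',np.hypot(*onz(c,*ce[k],z)[:2]).round(3))
white=lambda h:(h[...,2]>125)&(h[...,1]<60)
blob('tl_a',332,284,.017,white); blob('tl_b',381,282,.017,white)
blob('vial',332,369,.04,lambda h:(h[...,0]<15)&(h[...,1]>150)&(h[...,2]<140),12)
blob('purple',315,398,.04,lambda h:(h[...,0]>120)&(h[...,0]<160)&(h[...,1]>80),12)
blob('pad',216,383,.05,lambda h:(h[...,2]<60),16)
# others
for n,u,v,z in [('spool',349,320,.036),('egg',401,320,.05),('candle',374,370,.046),('match',416,278,.015),('jar',424,364,.045),('yel1',388,244,.017),('big',311,172,.18),('mid',429,183,.11)]:
    print(n,onz(c,u*s,v*s,z).round(3))
print('boxtop',[onz(c,u*s,v*s,.065)[:2].round(3) for u,v in [(480,270),(574,249),(602,322),(502,344)]])
print('lidtop',[onz(c,u*s,v*s,.15)[:2].round(3) for u,v in [(159,242),(256,242),(247,342),(151,335)]])
print('pad',[onz(c,u*s,v*s,.05)[:2].round(3) for u,v in [(199,372),(235,372),(233,396),(197,396)]])
a=im[170:300,95:300]; cv2.imwrite('pics/crop1.png',cv2.resize(a,(789,500),interpolation=cv2.INTER_CUBIC))
E
python3 m.py
```

```text
tl_a [231 197  11  11  94] [236.2 201.9] [0.6225 0.0932 0.017 ] r 0.629
tl_b [266 195  12  12 105] [271.7 200.5] [ 0.627  -0.0084  0.017 ] r 0.627
vial [232 259  10  10  83] [236.6 263.4] [0.4471 0.0857 0.04  ] r 0.455
purple [220 280  10  10  80] [224.2 284.5] [0.3903 0.1178 0.04  ] r 0.408
pad [141 257  29  28 567] [155.  272.6] [0.421  0.3037 0.05  ] r 0.519
spool [0.543 0.053 0.036]
egg [ 0.542 -0.05   0.05 ]
candle [0.445 0.002 0.046]
match [ 0.633 -0.081  0.015]
jar [ 0.457 -0.094  0.045]
yel1 [ 0.705 -0.024  0.017]
big [0.794 0.117 0.18 ]
mid [ 0.802 -0.103  0.11 ]
boxtop [array([ 0.639, -0.204]), array([ 0.683, -0.391]), array([ 0.537, -0.437]), array([ 0.494, -0.243])]
lidtop [array([0.67 , 0.395]), array([0.671, 0.218]), array([0.488, 0.225]), array([0.499, 0.396])]
pad [array([0.439, 0.339]), array([0.439, 0.27 ]), array([0.394, 0.271]), array([0.394, 0.34 ])]
```

View pics/crop1.png

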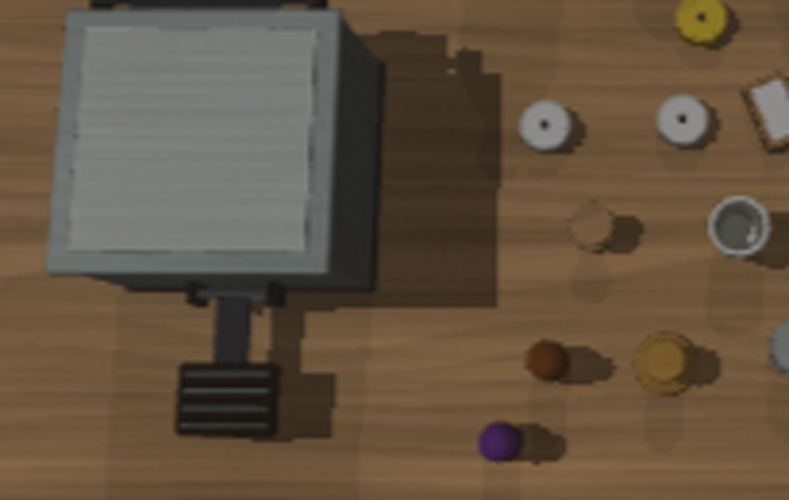

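The crop shows plain white tea lights at (545,124) and (683,120), the amber vial at (547,360), and the purple look-alike at (500,441). The sizes and reach fit. I'll do the pedal first: square up the tool, shut the jaws and go above the pad at (0.417, 0.305).

Emit:
drive_tool:
  series: [-1,0,0,0,0,0,-0.128,-1,0,0,0,0,0,-0.128,-1,0,0,0,0,0,-0.128,-1,-20.5,-40,11,0,0,0,-1,-20.5,-40,11,0,0,0,-1,-20.5,-40,11,0,0,0,-1,-20.5,-40,11,0,0,0,-1,-20.5,-40,11,0,0,0,-1,-20.5,-40,11,0,0,0,-1,-20.5,-40,11,0,0,0,-1,-20.5,-40,11,0,0,0]
  force: 40

```text
t: 1.52
eef_pos: [0.4173, 0.3045, 0.165]
tool_rot: [0.0, -0.0, 1.0, 0.0]
contact_force: [-0.0, -0.3, -1.3]
gripper_width: -0.002
```

Emit:
drive_tool:
  series: [-1,0,0,40,0,0,0,-1,0,0,40,0,0,0,-1,0,0,10,0,0,0,-1,0,0,5,0,0,0,-1,0,0,5,0,0,0,-1,0,0,5,0,0,0,-1,0,0,5,0,0,0,-1,0,0,4,0,0,0,-1,0,0,0,0,0,0]

```text
t: 2.65
eef_pos: [0.4168, 0.3054, 0.0532]
tool_rot: [-0.0, 0.0, 1.0, -0.0]
contact_force: [-3.9, -3.9, 10.2]
gripper_width: 0.002
```

Emit:
drive_tool:
  series: [-1,0,0,3,0,0,0,-1,0,0,3,0,0,0,-1,0,0,2,0,0,0,-1,0,0,0,0,0,0]

```text
t: 3.15
eef_pos: [0.4177, 0.3056, 0.049]
tool_rot: [0.001, 0.001, 1.0, 0.0]
contact_force: [-14.4, -13.0, 57.7]
gripper_width: 0.001
```

The force rose to 58 N and the tool held at 49 mm, so the pedal is on its stop. Now I'll raise it and look.

Emit:
drive_tool:
  series: [-1,0,0,-10,0,0,0,-1,0,0,-15,0,0,0,-1,0,0,-40,0,0,0,-1,0,0,-60,0,0,0,0.3,0,0,-60,0,0,0]

```text
t: 3.78
eef_pos: [0.4171, 0.3064, 0.2315]
tool_rot: [0.001, -0.0, 1.0, 0.001]
contact_force: [1.5, 1.0, -0.7]
gripper_width: 0.2
```

Run:
```python
from h import *
c=cam('scene'); a=c['pixels'][80:300,200:480]; cv2.imwrite('pics/s1.png',cv2.resize(a,(764,600),interpolation=cv2.INTER_CUBIC))
```

```text
(no output)
```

View pics/s1.png

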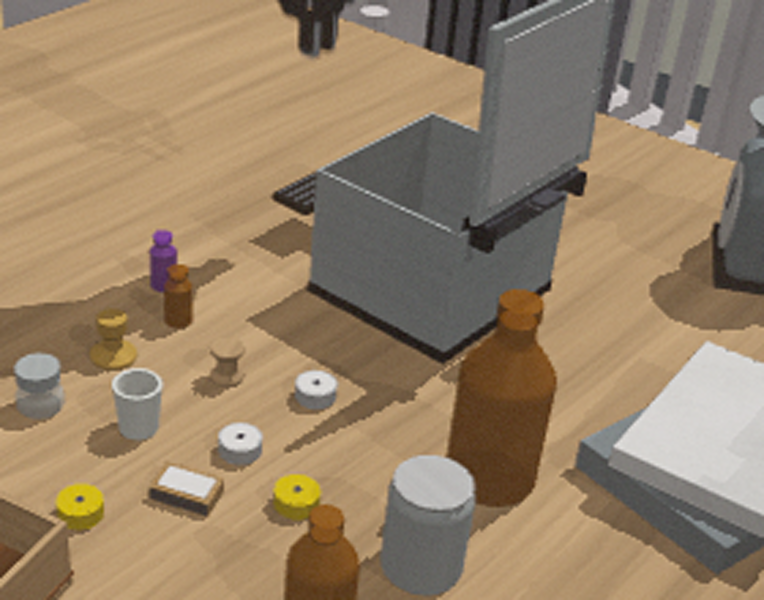

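The lid stands open at (540,110) and the pedal is back up at (300,190). Next is tea light A at (0.6225, 0.093).

Emit:
drive_tool:
  series: [0.4,-34.2,-35.5,0,0,0,0,0.4,-34.2,-35.5,0,0,0,0,0.4,-34.2,-35.5,0,0,0,0,0.4,-34.2,-35.5,0,0,0,0,0.4,-34.2,-35.5,0,0,0,0,0.4,-34.2,-35.5,0,0,0,0,0.4,0,0,50,0,0,0,0.4,0,0,50,0,0,0,0.4,0,0,0,0,0,0]

```text
t: 4.95
eef_pos: [0.6198, 0.0928, 0.1258]
tool_rot: [-0.003, -0.0, 1.0, -0.001]
contact_force: [-0.7, 0.4, 0.6]
gripper_width: 0.696
```

```bash
cat > w.py <<'E'
from h import *
c=cam('wrist'); s=bot.get_obs(); print(s['eef_pos'].round(4),s['gripper_width'])
im=c['pixels']; h=cv2.cvtColor(im,cv2.COLOR_BGR2HSV)
import sys
z=float(sys.argv[1]); k=sys.argv[2]
m=((h[...,2]>120)&(h[...,1]<50)) if k=='w' else ((h[...,0]<15)&(h[...,1]>140))
n,l,st,ce=cv2.connectedComponentsWithStats(m.astype(np.uint8))
for i in range(1,n):
    if st[i,4]>150: print(st[i],ce[i].round(),onz(c,*ce[i],z).round(4))
cv2.imwrite('pics/w_%s.png'%sys.argv[3],im)
E
python3 w.py .017 w 1
```

```text
[0.6218 0.0931 0.1285] 0.701316702437585
[   0   65   96   81 5292] [ 39. 108.] [ 0.542  -0.0624  0.017 ]
[ 251  196   52   49 1939] [277. 220.] [0.6197 0.0932 0.017 ]
[ 113  203   51   47 1704] [137. 227.] [ 0.6254 -0.0088  0.017 ]
[  15  205   59   60 1701] [ 44. 235.] [ 0.6318 -0.0786  0.017 ]
```

View pics/w_1.png

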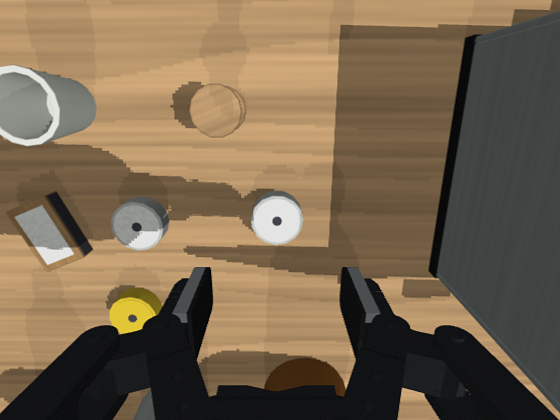

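The wrist view puts tea light A at (277,220), world (0.620, 0.093), between the jaws. I'll go down 105 mm and grip.

Emit:
drive_tool:
  series: [0.4,0,0,40,0,0,0,0.4,0,0,35,0,0,0,0.4,0,0,20,0,0,0,0.4,0,0,10,0,0,0,0.4,0,0,0,0,0,0,-1,0,0,0,0,0,0,-1,0,0,0,0,0,0,-1,0,0,0,0,0,0,-1,0,0,0,0,0,0,-1,0,0,-25,0,0,0,-1,0,0,-50,0,0,0]
  force: 30

```text
t: 6.38
eef_pos: [0.6206, 0.0928, 0.0977]
tool_rot: [-0.002, -0.0, 1.0, -0.0]
contact_force: [0.3, -0.3, 1.0]
gripper_width: 0.424
```

The opening reads 36 mm, so it is held. Now over the bin and release.

Emit:
drive_tool:
  series: [-1,0,0,-48,0,0,0,-1,0,0,-48,0,0,0,-1,0,0,-48,0,0,0,-1,11,43,0,0,0,0,-1,11,43,0,0,0,0,-1,11,43,0,0,0,0,-1,11,43,0,0,0,0,-1,11,43,0,0,0,0,-1,0,0,45,0,0,0,-1,0,0,50,0,0,0,-1,0,0,0,0,0,0,-1,0,0,0,0,0,0]

```text
t: 7.88
eef_pos: [0.5681, 0.3083, 0.1493]
tool_rot: [0.001, 0.0, 1.0, 0.001]
contact_force: [1.2, 0.8, 1.1]
gripper_width: 0.43
```

Emit:
drive_tool:
  series: [0.4,0,0,0,0,0,0,0.4,0,0,0,0,0,0,0.4,0,0,0,0,0,0,0.4,0,0,-45,0,0,0,0.4,0,0,-50,0,0,0]

```text
t: 8.5
eef_pos: [0.5665, 0.3077, 0.2428]
tool_rot: [-0.001, -0.0, 1.0, -0.001]
contact_force: [0.9, 0.7, -0.3]
gripper_width: 0.703
```

```bash
python3 w.py .017 w 2
```

```text
[0.5698 0.3094 0.2512] 0.7026431758403253
[239   0  75   5 330] [278.   2.] [0.402  0.3091 0.017 ]
[240  17  74   5 366] [276.  19.] [0.4153 0.3077 0.017 ]
[240  34  73   4 291] [276.  35.] [0.4288 0.3075 0.017 ]
[248 103  57   8 347] [275. 107.] [0.4915 0.3062 0.017 ]
[ 136  122  282  189 9083] [223. 192.] [0.5792 0.2513 0.017 ]
[ 261  167   36   37 1013] [279. 185.] [0.5707 0.3104 0.017 ]
[  0 214  16  34 385] [  6. 230.] [0.623  0.0079 0.017 ]
[ 483  330   77   73 3395] [530. 360.] [0.8008 0.6318 0.017 ]
[204 336 146   8 686] [285. 338.] [0.7675 0.3187 0.017 ]
[   0  354   44   59 1036] [ 17. 381.] [ 0.8368 -0.0324  0.017 ]
```

View pics/w_2.png

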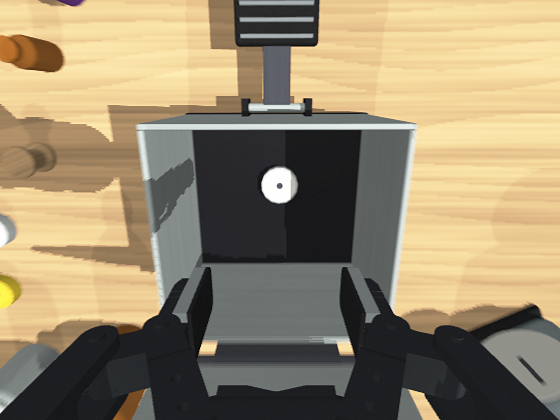

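Tea light A is on the bin floor at (280,185). Before tea light B I'll check the joint state for turn room.

```bash
python3 -c "
from h import *
s=bot.get_obs();print(s['q'].round(3),s['eef_pos'])"
```

```text
[-0.672  0.43   0.106  1.639 -0.051  1.065  1.02 ] [0.56980236 0.30940844 0.25120879]
```

Emit:
drive_tool:
  series: [0.4,-8,-45.4,0,0,0,0,0.4,-8,-45.4,0,0,0,0,0.4,-8,-45.4,0,0,0,0,0.4,-8,-45.4,0,0,0,0,0.4,-8,-45.4,0,0,0,0,0.4,-8,-45.4,0,0,0,0,0.4,-8,-45.4,0,0,0,0,0.4,0,0,0,0,0,0.1745,0.4,0,0,0,0,0,0.1745,0.4,0,0,0,0,0,0.1745,0.4,0,0,0,0,0,0.1745,0.4,0,0,0,0,0,0.1745]

```text
t: 10.05
eef_pos: [0.6231, -0.0098, 0.2424]
tool_rot: [0.0, 0.425, 0.905, 0.0]
contact_force: [0.1, 0.1, -0.7]
gripper_width: 0.706
```

Emit:
drive_tool:
  series: [0.3,0,0,0,0,0,0.1745,0.3,0,0,0,0,0,0.1745,0.3,0,0,0,0,0,0.1745,0.3,0,0,0,0,0,0.1745,0.3,0,0,40,0,0,0,0.3,0,0,40,0,0,0,0.3,0,0,40,0,0,0,0.3,0,0,0,0,0,0,0.3,0,0,0,0,0,0]

```text
t: 11.18
eef_pos: [0.624, -0.0101, 0.1238]
tool_rot: [0.001, 0.707, 0.707, 0.001]
contact_force: [-0.0, -0.3, -0.0]
gripper_width: 0.651
```

```bash
python3 w.py .017 w 3; python3 -c "
from h import *
s=bot.get_obs();print(s['q'].round(3),s['tool_rot'].round(4))"
```

```text
[ 0.6244 -0.0101  0.1243] 0.6496358539587443
[ 252  192   53   49 1962] [278. 216.] [ 0.6247 -0.0086  0.017 ]
[ 119  263   62   57 1799] [151. 292.] [ 0.5259 -0.0709  0.017 ]
[ 258  280   60   40 1340] [288. 299.] [ 0.6322 -0.0779  0.017 ]
[  17  317   55   45 1849] [ 44. 339.] [ 0.4329 -0.1155  0.017 ]
[-0.429  0.579  0.475  1.816 -0.347  0.827  0.218] [0.001  0.707  0.7072 0.0011]
```

Tea light B is at (0.6247, -0.0086), within 2 mm of the tool axis.

Emit:
drive_tool:
  series: [0.3,1.5,0,40,0,0,0,0.3,0,0,31,0,0,0,0.3,0,0,20,0,0,0,0.3,0,0,10,0,0,0,0.3,0,0,0,0,0,0,-1,0,0,0,0,0,0,-1,0,0,0,0,0,0,-1,0,0,0,0,0,0,-1,0,0,0,0,0,0,-1,0,0,-30,0,0,0,-1,0,0,-55,0,0,0,-1,0,0,-55,0,0,0]

```text
t: 12.72
eef_pos: [0.6227, -0.0083, 0.1628]
tool_rot: [-0.0, 0.707, 0.707, -0.0]
contact_force: [1.2, -0.0, 0.4]
gripper_width: 0.43
```

Emit:
drive_tool:
  series: [-1,0,0,-42,0,0,0,-1,0,0,-42,0,0,0,-1,43,-6.6,0,0,0,0,-1,43,-6.6,0,0,0,0,-1,43,-6.6,0,0,0,0,-1,43,-6.6,0,0,0,0,-1,43,-6.6,0,0,0,0,-1,43,-6.6,0,0,0,0,-1,43,-6.6,0,0,0,0,-1,43,-6.6,0,0,0,0,-1,0,0,45,0,0,0,-1,0,0,50,0,0,0]

```text
t: 14.22
eef_pos: [0.5702, 0.3371, 0.1502]
tool_rot: [0.0, 0.706, 0.708, 0.001]
contact_force: [0.2, -1.4, -0.3]
gripper_width: 0.434
```

Emit:
drive_tool:
  series: [-1,0,0,0,0,0,0,0.3,0,0,0,0,0,0,0.3,0,0,0,0,0,0,0.3,0,0,0,0,0,0,0.3,0,0,-45,0,0,0,0.3,0,0,-50,0,0,0,0.3,0,0,0,0,0,-0.1745,0.3,0,0,0,0,0,-0.1745,0.3,0,0,0,0,0,-0.1745,0.3,0,0,0,0,0,-0.1745,0.3,0,0,0,0,0,-0.1745]

```text
t: 15.6
eef_pos: [0.5703, 0.3356, 0.2463]
tool_rot: [0.0, 0.339, 0.941, 0.001]
contact_force: [0.5, -0.7, -0.7]
gripper_width: 0.65
```

Emit:
drive_tool:
  series: [0.3,0,0,0,0,0,-0.1745,0.3,0,0,0,0,0,-0.1745,0.3,0,0,0,0,0,-0.1745,0.3,0,0,0,0,0,-0.1745,0.3,0,0,0,0,0,0]

```text
t: 16.23
eef_pos: [0.5704, 0.3355, 0.2462]
tool_rot: [0.0, 0.001, 1.0, 0.0]
contact_force: [0.2, 0.4, -0.3]
gripper_width: 0.651
```

```bash
python3 w.py .01 w 4; python3 -c "
from h import *
s=bot.get_obs();print(s['q'].round(3),s['tool_rot'].round(4))"
```

```text
[0.5704 0.3355 0.246 ] 0.6468658552347936
[206  13  73   4 291] [242.  14.] [0.4142 0.3041 0.01  ]
[207  29  72   4 288] [242.  30.] [0.4275 0.3042 0.01  ]
[217  98  56   8 332] [243. 101.] [0.491 0.303 0.01 ]
[  96  115  276  216 9859] [175. 194.] [0.588  0.2246 0.01  ]
[235 161  36  37 981] [252. 179.] [0.5715 0.3099 0.01  ]
[295 172  37  37 981] [312. 189.] [0.5827 0.3752 0.01  ]
[ 464  323   82   65 2886] [511. 349.] [0.7995 0.6418 0.01  ]
[211 328 116   5 404] [272. 330.] [0.768  0.3302 0.01  ]
[   0  346   47   70 1692] [ 18. 377.] [ 0.8432 -0.0125  0.01  ]
[529 377  31  27 206] [548. 389.] [0.8661 0.7071 0.01  ]
[-0.718  0.462  0.129  1.604 -0.065  1.079  0.995] [4.0e-04 1.9e-03 1.0e+00 3.0e-04]
```

View pics/w_4.png

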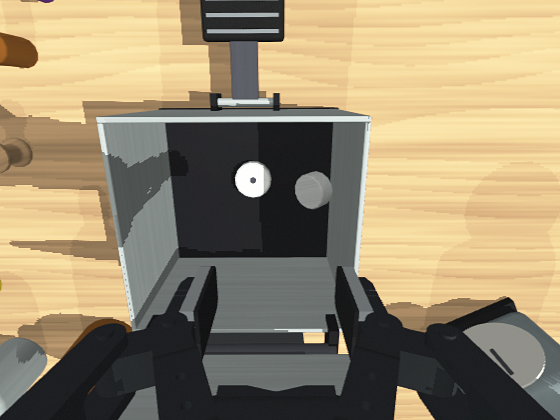

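Both tea lights are in the bin, at (252,179) and (312,189). Next is the vial.

Emit:
drive_tool:
  series: [0.3,20.5,-41.6,0,0,0,0,0.3,20.5,-41.6,0,0,0,0,0.3,20.5,-41.6,0,0,0,0,0.3,20.5,-41.6,0,0,0,0,0.3,20.5,-41.6,0,0,0,0,0.3,20.5,-41.6,0,0,0,0,0.3,0,0,40,0,0,0,0.3,0,0,40,0,0,0,0.3,0,0,0,0,0,0,0.3,0,0,0,0,0,0]

```text
t: 17.52
eef_pos: [0.448, 0.0863, 0.1665]
tool_rot: [0.001, 0.001, 1.0, 0.0]
contact_force: [-0.0, 0.5, 0.8]
gripper_width: 0.652
```

```bash
python3 w.py .06 a 5; python3 -c "
from h import *
s=bot.get_obs();print(s['q'].round(3),s['tool_rot'].round(4))"
```

```text
[0.4483 0.0864 0.1669] 0.6492349690157052
[259 181  34  43 428] [274. 206.] [0.4376 0.0849 0.06  ]
[-0.495  0.233  0.193  2.157 -0.065  0.754  1.309] [1.2e-03 4.0e-04 1.0e+00 5.0e-04]
```

View pics/w_5.png

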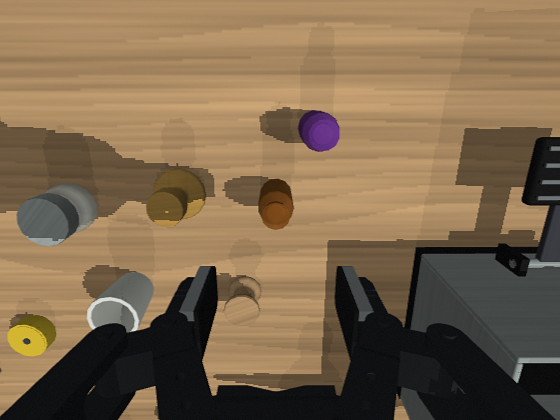

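The amber vial is at (276,205) and the purple one at (320,130). I'll pin the vial's centre from its outline limits, using the stopper's near edge and the body's far edge.

Run:
```python
from h import *
c=cam('wrist'); h=cv2.cvtColor(c['pixels'],cv2.COLOR_BGR2HSV)
m=((h[...,0]<16)&(h[...,1]>150)&(h[...,2]<215)); m[:170]=0;m[235:]=0;m[:,:255]=0;m[:,:]&=True;m[:,300:]=0
n,l,st,ce=cv2.connectedComponentsWithStats(m.astype(np.uint8)); k=1+np.argmax(st[1:,4]); print(st[k])
a=np.linspace(0,6.28,60)
for x in (.44,.444,.448,.452):
    P=[proj(c,[x+r*np.cos(t),.0855+r*np.sin(t),z]) for r,z in [(.014,0),(.014,.042),(.0105,.062),(.0105,.052)] for t in a]; P=np.array(P); print(x,P.min(0).round(),P.max(0).round())
```

```text
[ 258  178   35   51 1348]
0.44 [256. 171.] [293. 223.]
0.444 [256. 176.] [293. 228.]
0.448 [256. 180.] [293. 234.]
0.452 [257. 185.] [293. 239.]
```

The outline fits x of about 0.4445, y 0.0855. I'll correct by 3.5 mm and grasp the body.

Emit:
drive_tool:
  series: [0.3,3.5,-1,45,0,0,0,0.3,0,0,40,0,0,0,0.3,0,0,30,0,0,0,0.3,0,0,18,0,0,0,0.3,0,0,0,0,0,0,-1,0,0,0,0,0,0,-1,0,0,0,0,0,0,-1,0,0,0,0,0,0,-1,0,0,0,0,0,0,-1,0,0,0,0,0,0]
  force: 30

```text
t: 18.88
eef_pos: [0.4447, 0.0854, 0.0336]
tool_rot: [0.001, -0.0, 1.0, 0.0]
contact_force: [-0.6, 0.6, 5.7]
gripper_width: 0.314
```

Emit:
drive_tool:
  series: [-1,0,0,-30,0,0,0,-1,0,0,-45,0,0,0,-1,0,0,-45,0,0,0,-1,-15.9,-44.9,0,0,0,0,-1,-15.9,-44.9,0,0,0,0,-1,-15.9,-44.9,0,0,0,0,-1,-15.9,-44.9,0,0,0,0,-1,-15.9,-44.9,0,0,0,0,-1,-15.9,-44.9,0,0,0,0,-1,-15.9,-44.9,0,0,0,0,-1,-15.9,-44.9,0,0,0,0,-1,-15.9,-44.9,0,0,0,0]

```text
t: 20.38
eef_pos: [0.5874, -0.3204, 0.1533]
tool_rot: [0.001, -0.0, 1.0, -0.0]
contact_force: [0.8, -0.3, -0.3]
gripper_width: 0.318
```

Emit:
drive_tool:
  series: [-1,0,0,0,0,0,0,-1,0,0,0,0,0,0]

```text
t: 20.62
eef_pos: [0.5866, -0.3184, 0.1525]
tool_rot: [0.0, -0.0, 1.0, 0.0]
contact_force: [-0.6, -0.2, -0.3]
gripper_width: 0.322
```

```bash
python3 w.py .04 a 6; python3 -c "
from h import *
s=bot.get_obs();print(s['q'].round(3),s['tool_rot'].round(4))"
```

```text
[ 0.5868 -0.3176  0.1525] 0.3207659352795201
[   0   98   63  186 5760] [ 22. 221.] [ 0.5897 -0.5059  0.04  ]
[  145   106   250   229 31827] [279. 203.] [ 0.576  -0.3162  0.04  ]
[253 293  25  35 249] [265. 306.] [ 0.6633 -0.3269  0.04  ]
[250 320  52  41 551] [277. 340.] [ 0.6966 -0.3175  0.04  ]
[ 0.192  0.58   0.301  1.678 -0.207  0.916  2.146] [-0.e+00 -6.e-04  1.e+00  6.e-04]
```

View pics/w_6.png

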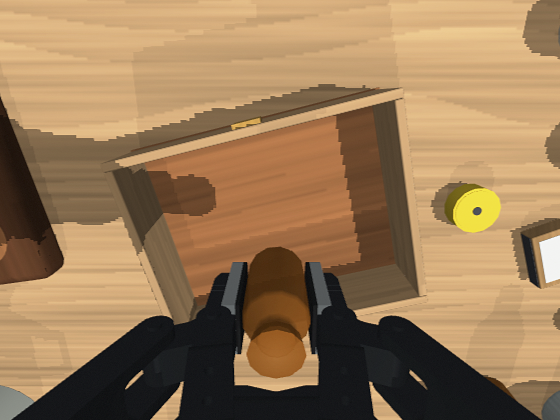

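The vial is held upright at (277,310) over the box, with the walls clear all round. Lowering to the 6 mm floor.

Emit:
drive_tool:
  series: [-1,0,0,45,0,0,0,-1,0,0,40,0,0,0,-1,0,0,17,0,0,0,-1,0,0,6,0,0,0,-1,0,0,3,0,0,0,-1,0,0,1,0,0,0,-1,0,0,0,0,0,0]

```text
t: 21.55
eef_pos: [0.5873, -0.3193, 0.0412]
tool_rot: [0.001, -0.0, 1.0, -0.0]
contact_force: [0.2, -0.2, -0.0]
gripper_width: 0.316
```

Emit:
drive_tool:
  series: [-1,0,0,1,0,0,0,-1,0,0,1,0,0,0,-1,0,0,0,0,0,0]

```text
t: 21.92
eef_pos: [0.5872, -0.3193, 0.0397]
tool_rot: [0.0, 0.0, 1.0, -0.0]
contact_force: [-2.3, 1.3, 8.4]
gripper_width: 0.315
```

8 N upward, so it is on the floor. Release and rise.

Emit:
drive_tool:
  series: [-0.2,0,0,0,0,0,0,0,0,0,0,0,0,0,0.3,0,0,0,0,0,0,0.3,0,0,0,0,0,0,0.3,0,0,-20,0,0,0,0.3,0,0,-40,0,0,0,0.3,0,0,-50,0,0,0,0.3,0,0,-50,0,0,0,0.3,40,40,-20,0,0,0,0.3,40,40,0,0,0,0,0.3,0,0,0,0,0,0,0.3,0,0,0,0,0,0]

```text
t: 23.42
eef_pos: [0.5075, -0.2394, 0.2197]
tool_rot: [0.001, -0.0, 1.0, -0.0]
contact_force: [-0.5, 0.7, -0.7]
gripper_width: 0.644
```

Run:
```python
from h import *
c=cam('scene'); cv2.imwrite('pics/s9.png',cv2.resize(c['pixels'][60:400,60:500],(770,595),interpolation=cv2.INTER_CUBIC))
```

```text
(no output)
```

View pics/s9.png

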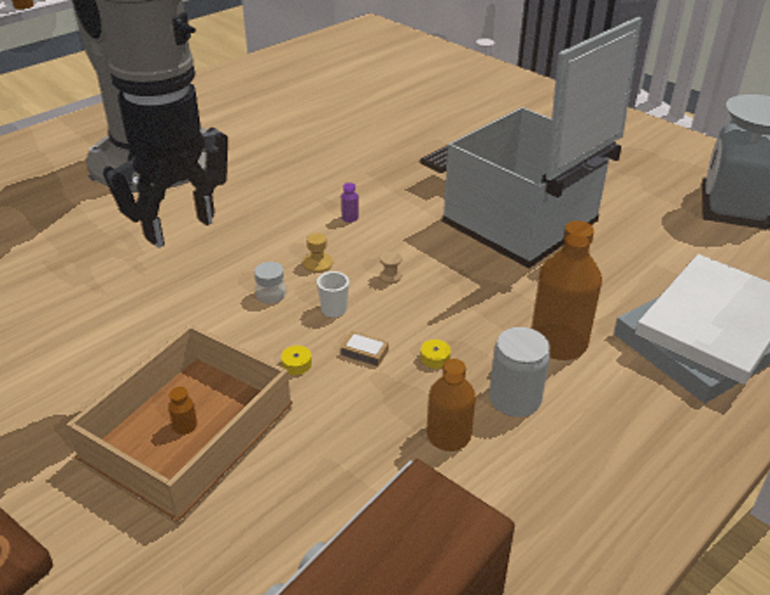

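The vial stands upright in the box at (182,410). The lid is open at (597,95), the pedal is up, and the bystanders look unmoved. The tool is clear of everything.

```bash
python3 -c "
from station import bot
print(bot.hand_in())"
```

```text
the job is handed in; nothing more can be done
None
```

The job is done and handed in at about 23.5 s of the 72 s allowed; the hand-in gave no verdict.

- **Pedal:** I pressed it to its stop, where it held against about 58 N. The lid swung up and has stayed open, and the pedal came back up.
- **Tea lights:** I dropped both white ones into the bin. The wrist camera showed both inside: one flat on the floor, the other slightly tilted near the side wall.
- **Vial:** The small amber bottle stands upright on the tea box floor. I felt it touch down at about 8 N before letting go.

In the last scene picture, the lid was open, the vial was upright, and the yellow and purple look-alikes and other items looked unmoved. I judged that by eye and did not measure them again. The arm was clear of everything. No check failed; the first top-view fix of the vial was about 3 mm off in x, and I corrected it from the wrist view before grasping.

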